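# Make up two spare-part kits for the filling machines

### The arm

A 6-joint arm with a two-finger parallel gripper is mounted at the origin on the work surface. World frame = base frame: x ahead of the robot, y to its left, z up, the work surface at z = 0. Lengths are in m, angles in degrees, forces in N, time in s.
With the tool pointing down it reaches from about 0.375 to 0.9 m from the base axis. Payload 3.1 kg.
Tool frame: the origin (TCP) lies at the very end of the fingers, on their centre line; the grasp point (between the pads) lies bot.grip_point_offset behind it (bot.grip_point_offset is the distance from the TCP to the grasp point, in m); z points along the fingers, y is the line along which they close (so a half turn about z gives the same grasp; the last joint's range is limited). The gripper opens to 87 mm and grips with 3 to 60 N. Pads are 19 mm wide; open, the fingers measure 117 mm over their backs; the gripper's body (75 mm by 190 mm) begins 51 mm behind the grasp point.
Start: joints at [-86.832, 30.224, 82.088, -0, 67.689, -10.227], TCP at [0.145, -0.608, 0.223] pointing down, gripper open.
Joint ranges: [-176.69, 176.69], [-43.24, 126.21], [12.49, 139.97], [-82, 262], [0, 151.66], [-163.58, 163.58]. Speed limits (degrees/s): [159.86, 159.86, 180, 180, 180, 180].

### API

Orientations are given as a 3x3 rotation matrix whose columns are the frame's x, y, z axes.
In Python, from rig import bot, viewer, ticket gives the robot as it stands.
- The arm moves only by the tool servo_tool, never from a script. Its argument "targets" is a list of rows, each an object with "offset": the shift along the tool's x, y, z in m, a list of three; "dr": the turn, a rotation vector about the tool's x, y, z in degrees, a list of three. In form: [{"offset": [x, y, z], "dr": [ax, ay, az]}, ...]. A call has 1 to 20 rows; each row is the pose to reach, as a shift and turn from the pose commanded when the call began, along the tool's axes at that moment; what a row does not reach only later rows make up. A row lasts 1/12 s, in which the tool goes at most 41.7 mm and 7.16 degrees, less where a joint would pass 70% of its speed; a pose out of reach is approached as far as the arm can. A call with a gripper value outside its range is refused whole. "gripper" is the gripper command: -1 is fully open, 1 is shut, values between are in proportion, set as the call begins (left out, the last holds). The fingers move at their own pace and stop on an object; the grip force is fixed at half the most. Time passes only in rows, so rows that repeat a pose let the fingers close. It gives the time, the measured TCP pose, the force, the opening and the grip force at its end, in the units of the state.
- bot.read_state(): the state, without advancing time (a new reading comes with each control period).
- viewer.capture(name): name is "side" or "top"; returns a dict with "color" (480x640x3 uint8, red, green, blue), "camera_matrix" (3x3 intrinsics, pixels), "R" (3x3) and "t" (3): a world point X has camera coordinates R X + t. Camera axes: x right, y down, z forward; pixel columns grow to the right and rows downward; lengths in m; the calibration is good to about 2 mm. A picture is of the moment at which its call begins. There is no depth.
- ticket.hand_in(): hands the job in; it is judged then, once.
The state is a dict: "time_s": time; "joint_positions": joint angles; "qvel": joint speeds; "tau": joint torques, N m; "position": TCP position; "tcp_rot": TCP orientation; "force": force on the tool from outside, world axes, zero at the start; "moment": the same for the moment, N m; "opening": opening from 0.0 (shut) to 1.0 (fully open); "grasp_force": force on a finger pad.
Only numpy, scipy, OpenCV 4.12 (cv2) and the standard library are available. Lean on these libraries where they do the work, as an engineer would, in place of code of your own. Each camera call takes 0.05 s, during which the arm holds its last target. There are 200 camera calls.

### The job

Make up the two spare-part kits for the filling machines. In the tray with three pockets, counting from the end with the handle, stand the filling nozzle, then the tall post, then the hollow sleeve; in the tray with two pockets, the ball knob goes in the pocket next to the handle and the short post in the other. Every part stands upright on the floor of its own pocket, let go, and the gauge, the spanner and the grease can stay where they are.

Things in the scene. Friction and masses are not known exactly. Their poses are not given: they have to be found in the camera images.
- nozzle: Filling nozzle, plain steel, 80 mm tall: round foot flange 44 mm in diameter and 10 mm high, tapering to a straight upright spout 22 mm in diameter from 34 mm height to the top (the top is closed). About 0.18 kg. It stands upright on the bench. Origin: centre of its underside; z is up, along its axis; its yaw does not matter. Loose.
- tall_post: Tall spacer post: plain solid steel cylinder 36 mm in diameter, 66 mm tall. About 0.3 kg. It stands upright on the bench. Origin: centre of its underside; z is up, along its axis; its yaw does not matter. Loose.
- short_post: Short spacer post: plain solid steel cylinder 36 mm in diameter, 44 mm tall. About 0.2 kg. It stands upright on the bench. Origin: centre of its underside; z is up, along its axis; its yaw does not matter. Loose.
- sleeve: Bearing sleeve: steel tube 44 mm outside diameter, 28 mm bore, 44 mm tall, open at both ends. About 0.2 kg. It stands upright on the bench. Origin: centre of its underside; z is up, along its axis; its yaw does not matter. Loose.
- ball_knob: Ball knob: black plastic ball 38 mm in diameter, its centre 36 mm above the underside, on a thin neck (18 mm) and a round steel foot 36 mm in diameter and 10 mm high; 55 mm tall in all. About 0.15 kg. It stands upright on the bench. Origin: centre of its underside; z is up, along its axis; its yaw does not matter. Loose.
- tray_three: Grey painted metal kit tray with three pockets in a row, fixed to the bench. 232 mm long (its x), 92 mm wide (its y); floor 3 mm thick, rims and partitions 4 mm thick with their tops 12 mm above the bench. Each pocket is 72 mm (x) by 84 mm (y) inside. Origin: underside, centre of the tray. A flat dark loop handle sticks out 30 mm from its +x end, in any direction on the bench. Pocket centres at x = +76 mm (next to the handle: nozzle), 0 (tall post) and -76 mm (sleeve), y = 0.
- tray_two: The same kind of tray with two pockets, fixed to the bench: 156 mm long (its x), 92 mm wide (its y), same floor, rims and pocket size. Origin: underside, centre of the tray. Loop handle at its +x end. Pocket centres at x = +38 mm (next to the handle: ball knob) and -38 mm (short post), y = 0.
- gauge: Bystander: round steel pressure gauge with white dial lying on its back, 64 mm in diameter, 28 mm high, short brass stem to one side. Origin: centre of its underside. Leave it.
- spanner: Bystander: steel spanner about 200 mm long lying beyond the work. Origin: about the middle of its underside, its x along the handle. Leave it.
- grease_can: Bystander: can 66 mm in diameter, 85 mm tall, standing beyond the work. Origin: centre of its underside. Leave it.

How it is judged:
By the outcome, as a careful person would: the job done as asked, in the order asked, and still so for the second after the job is handed in, with the robot touching nothing.
It also fails if it takes over 128 s, if anything falls off the work surface, if the arm or the gripper's body presses on something with over 40 N, if the wrist force passes 120 N, or if a joint passes its speed limit or range.

## Working session

There is one attempt and no reset: what is moved stays moved. The work goes in short steps, Python scripts to look and compute and a tool call to move; the robot and the scene stay as the last step left them, time stands still between calls to the robot, and variables do not carry over. Pictures are saved under pics/ and viewed, at most 14 in all, crops included, and the job is handed in when it is done.

Besides the shell and the picture viewer there is one more tool, called after "Call:" as name(argument=value, ...) on one line, values as JSON. servo_tool: Moves the arm, as the interface text tells. Its arguments: {"type":"object","properties":{"targets":{"type":"array"},"gripper":{"type":"number"}},"required":["targets"]}

```bash
mkdir -p pics; ls
python3 - <<'E'
from rig import bot,viewer
import cv2,numpy as np
s=bot.read_state();print(s['time_s'],s['position'],np.round(s['tcp_rot'],4),s['opening'],bot.grip_point_offset)
for n in('top','side'):
    c=viewer.capture(n);cv2.imwrite(f'pics/{n}0.png',c['color'][:,:,::-1]);np.savez(f'{n}0.npz',**c);print(n,c['camera_matrix'],c['R'],c['t'])
E
```

```text
pics
0.0 [ 0.14477926 -0.60724206  0.22157982] [[ 9.728e-01  2.317e-01 -1.000e-04]
 [ 2.317e-01 -9.728e-01  2.200e-03]
 [ 4.000e-04 -2.100e-03 -1.000e+00]] 1.0009426554312069 0.0187
top [[588.42166456   0.         330.00229217]
 [  0.         588.42166456 248.29014768]
 [  0.           0.           1.        ]] [[-0.00800589 -0.9999216  -0.00962796]
 [-0.98502816  0.00954403 -0.17212915]
 [ 0.17220754  0.00810576 -0.98502734]] [0.00352968 0.59917305 1.07278858]
side [[448.79613012   0.         322.35458566]
 [  0.         448.79613012 236.57358722]
 [  0.           0.           1.        ]] [[ 0.78292201 -0.62210579 -0.00418416]
 [-0.35189743 -0.43729763 -0.82761041]
 [ 0.5130315   0.6494268  -0.56128737]] [-0.48345371  0.25767923  0.37301153]
```

View pics/top0.png

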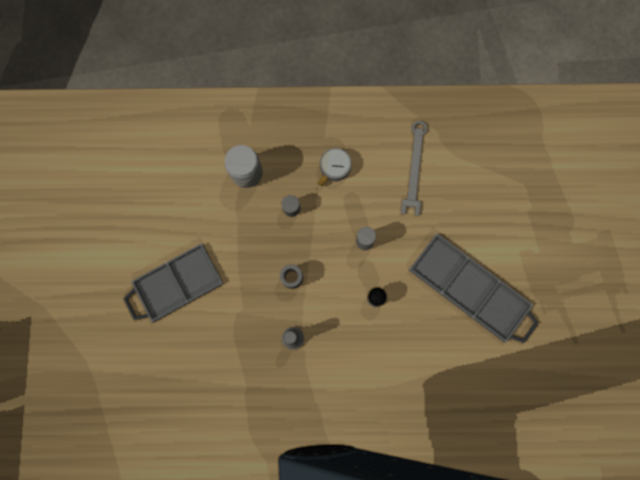

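View pics/side0.png

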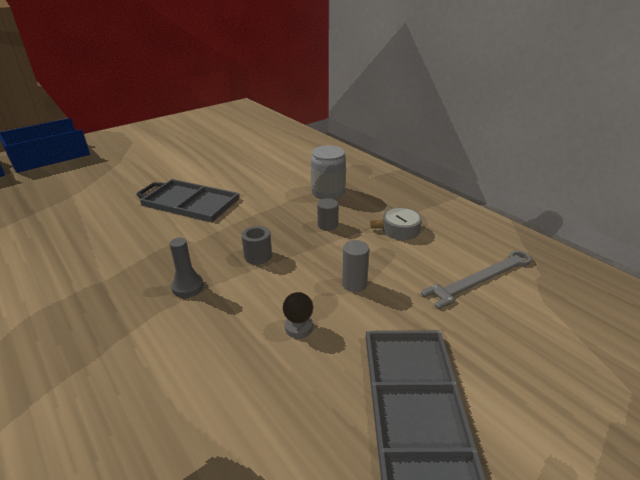

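The top view shows the nozzle at (292,338), tall post (366,238), sleeve (291,275), ball (377,297) and short post (290,205). The three-pocket tray's handle is at lower right (525,328), and the two-pocket tray's is at left (135,305). The side view agrees: nozzle (185,270), tall post (355,266), sleeve (257,245), ball (298,312), short post (328,214).

```bash
cat > h.py <<'E'
import numpy as np,cv2
def load(n): return np.load(n+'.npz')
def ray(c,u,v,z):
    R,t,K=c['R'],c['t'],c['camera_matrix'];C=-R.T@t
    d=R.T@np.linalg.solve(K,[u,v,1.]);return C+d*(z-C[2])/d[2]
def proj(c,X):
    p=c['camera_matrix']@(c['R']@np.asarray(X,float)+c['t']);return p[:2]/p[2]
def mask(c):
    im=c['color'].astype(int)
    return ((im[:,:,0]-im[:,:,2]<0.20*im[:,:,0]+2)).astype(np.uint8)*255
E
python3 - <<'E'
from h import *
seeds={'top':dict(nozzle=(292,338),tall=(366,238),sleeve=(291,275),ball=(377,297),short=(290,205),t3=(473,287),t2=(178,283)),
'side':dict(nozzle=(185,270),tall=(355,266),sleeve=(257,245),ball=(298,312),short=(328,214),t2=(190,200))}
hh=dict(nozzle=.08,tall=.066,sleeve=.044,ball=.055,short=.044)
vis=[]
for n in seeds:
    c=load(n+'0');m=mask(c);cs,_=cv2.findContours(m,cv2.RETR_EXTERNAL,cv2.CHAIN_APPROX_NONE)
    im=c['color'][:,:,::-1].copy()
    cv2.drawContours(im,cs,-1,(0,255,0),1);vis.append(im)
    for k,p in seeds[n].items():
        b=max(cs,key=lambda q:cv2.pointPolygonTest(q,p,True))
        r=cv2.minAreaRect(b)
        x,y,w,h=cv2.boundingRect(b)
        if k in hh: print(n,k,'rect',np.round(r[0],1),np.round(r[1],1),r[2].__round__(),'bb',x,y,w,h,'mid',np.round(ray(c,*r[0],hh[k]/2)[:2],4))
        else:
            q=cv2.approxPolyDP(cv2.convexHull(b),6,True)[:,0];print(n,k,q.tolist(),np.round([ray(c,*p,.012)[:2] for p in q],4).tolist())
cv2.imwrite('pics/m1.png',cv2.resize(vis[0][150:390,100:560],None,fx=1.7,fy=1.7,interpolation=0))
cv2.imwrite('pics/m2.png',cv2.resize(vis[1][130:400,130:540],None,fx=1.9,fy=1.9,interpolation=0))
E
```

```text
top nozzle rect [292.5 338. ] [20. 21.] 90 bb 282 328 22 21 mid [0.4305 0.0703]
top tall rect [366. 238.] [22. 18.] 90 bb 357 227 19 23 mid [ 0.6222 -0.0719]
top sleeve rect [291. 276.] [22. 22.] 90 bb 280 265 23 23 mid [0.5504 0.0749]
top ball rect [377. 297.] [16. 16.] 90 bb 369 289 17 17 mid [ 0.5074 -0.0912]
top short rect [290.5 205. ] [20. 17.] 90 bb 282 195 18 21 mid [0.6926 0.0764]
top t3 [[436, 234], [532, 304], [537, 323], [524, 341], [503, 341], [410, 270]] [[0.6329, -0.2121], [0.4926, -0.3928], [0.4559, -0.4], [0.4217, -0.3727], [0.4221, -0.3325], [0.5613, -0.1583]]
top t2 [[201, 244], [222, 283], [154, 321], [134, 318], [124, 299], [132, 281]] [[0.6173, 0.2549], [0.539, 0.2112], [0.466, 0.3419], [0.4721, 0.3812], [0.5093, 0.4027], [0.5446, 0.3887]]
side nozzle rect [186.1 267.4] [59.3 31.2] 89 bb 170 238 33 60 mid [0.4328 0.0684]
side tall rect [355.  265.5] [25.1 51.2] 2 bb 342 240 27 52 mid [ 0.6228 -0.0673]
side sleeve rect [256.3 244.6] [37.8 27.8] 85 bb 242 226 30 38 mid [0.5491 0.0776]
side ball rect [294.1 305.1] [4.1 0.7] 76 bb 294 303 2 5 mid [ 0.5124 -0.0747]
side short rect [328. 187.] [84. 34.] 90 bb 311 145 35 85 mid [0.7543 0.1549]
side t2 [[137, 193], [174, 179], [238, 198], [209, 221], [142, 205]] [[0.4687, 0.3787], [0.5474, 0.3902], [0.6086, 0.2409], [0.5296, 0.2014], [0.4597, 0.3277]]
```

View pics/m1.png

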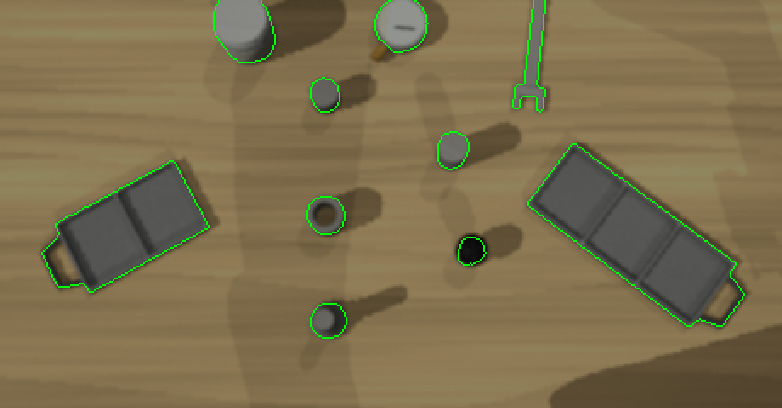

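View pics/m2.png

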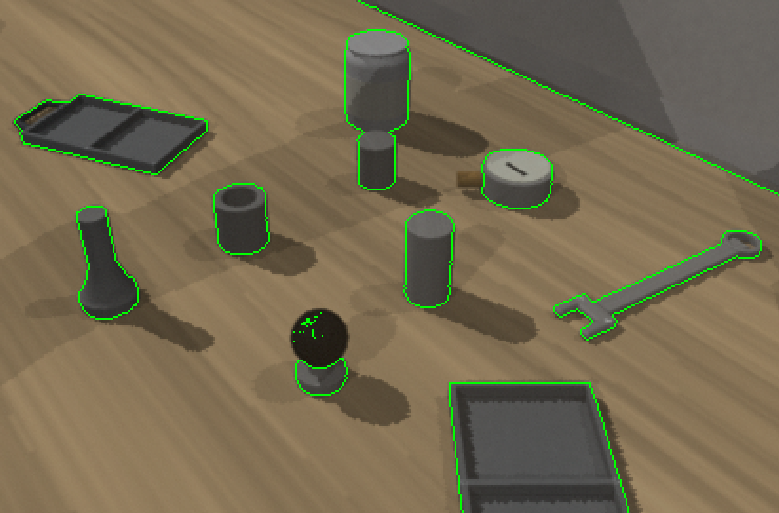

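The masks are clean: every part is outlined without its shadow. The exceptions are the ball in the side view, centred at about (298,308), and the short post, which merges with the can there and has its middle at about (328,214). Next I combine the two views and fit the trays without their handles.

```bash
cat > go.py <<'E'
import sys,numpy as np
from rig import bot
from scipy.spatial.transform import Rotation as Ro
# usage: go.py x y z [yaw_x_deg]: offset/dr from the measured pose
s=bot.read_state();R=np.array(s['tcp_rot']);p=np.array(s['position'])
a=[float(v) for v in sys.argv[1:]]
print('t',round(s['time_s'],2),'pos',np.round(p,4),'yaw',round(np.degrees(np.arctan2(R[1,0],R[0,0])),2),'open',round(s['opening'],3),'gf',np.round(s['grasp_force'],1))
if a:
    print('offset',np.round(R.T@(np.array(a[:3])-p),4))
    if len(a)>3:
        y=np.radians(a[3]);T=np.array([[np.cos(y),np.sin(y),0],[np.sin(y),-np.cos(y),0],[0,0,-1]])
        print('dr',np.round(Ro.from_matrix(R.T@T).as_rotvec(degrees=True),2))
E
python3 - <<'E'
from h import *
T,S=load('top0'),load('side0')
def tri(a,b):
    A=[];B=[]
    for c,(u,v) in((T,a),(S,b)):
        P=c['camera_matrix']@np.c_[c['R'],c['t']]
        for w,i in((u,0),(v,1)):
            r=w*P[2]-P[i];r/=np.linalg.norm(r[:3]);A.append(r[:3]);B.append(-r[3])
    return np.linalg.lstsq(np.array(A),np.array(B),rcond=None)[0]
for k,a,b,z in(('tall',(366,238),(355,265.5),.033),('sleeve',(291,276),(256.5,244.6),.022),('ball',(377,297),(298.4,307.9),.036),('short',(290.5,205),(328.4,214),.022)):
    print(k,'tri',np.round(tri(a,b),4),'top',np.round(ray(T,*a,z)[:2],4),'side',np.round(ray(S,*b,z)[:2],4))
print('noz top',np.round(ray(T,292.5,338,.006)[:2],4),'side spout',np.round(ray(S,180,242,.078)[:2],4))
m=mask(T)
for k,p,L in(('t3',(473,287),.232),('t2',(178,283),.156)):
    cs,_=cv2.findContours(m,cv2.RETR_EXTERNAL,cv2.CHAIN_APPROX_NONE)
    b=max(cs,key=lambda q:cv2.pointPolygonTest(q,p,True))
    f=np.zeros_like(m);cv2.drawContours(f,[b],-1,255,-1)
    f=cv2.morphologyEx(f,cv2.MORPH_OPEN,cv2.getStructuringElement(cv2.MORPH_ELLIPSE,(35,35)))
    cs,_=cv2.findContours(f,cv2.RETR_EXTERNAL,cv2.CHAIN_APPROX_NONE)
    w=np.array([ray(T,*q,.010)[:2] for q in cs[0][:,0]],np.float32)
    r=cv2.minAreaRect(w*1000);print(k,r)
E
```

```text
tall tri [ 0.6206 -0.0711  0.0367] top [ 0.6222 -0.0719] side [ 0.6228 -0.0673]
sleeve tri [0.5493 0.0752 0.0234] top [0.5504 0.0749] side [0.5492 0.0773]
ball tri [ 0.5071 -0.0908  0.0374] top [ 0.5067 -0.0906] side [ 0.5084 -0.0898]
short tri [0.692  0.0765 0.0233] top [0.6926 0.0764] side [0.693  0.0782]
noz top [0.4312 0.0728] side spout [0.4344 0.0755]
t3 ((520.020751953125, -284.5475769042969), (254.70140075683594, 93.97819519042969), 51.64919662475586)
t2 ((536.7928466796875, 309.6690673828125), (92.44837951660156, 176.80914306640625), 28.800216674804688)
```

Triangulated heights match the known sizes: tall post 36.7 mm against 33, sleeve 23.4 against 22, ball 37.4 against 36, short post 23.3 against 22. Tray widths come out at 92–94 mm. Starting with the nozzle.

```bash
python3 go.py 0.432 0.073 0.2 52
```

```text
t 0.1 pos [ 0.1448 -0.6074  0.2217] yaw 13.4 open 1.001 gf 0.0
offset [ 0.437  -0.5952  0.0229]
dr [ -0.1   -0.05 -38.6 ]
```

Call:
servo_tool(targets=[{"offset":[0.35,-0.284,0.02],"dr":[0,0,-38.6]},{"offset":[0.35,-0.284,0.02],"dr":[0,0,-38.6]},{"offset":[0.35,-0.284,0.02],"dr":[0,0,-38.6]},{"offset":[0.35,-0.284,0.02],"dr":[0,0,-38.6]},{"offset":[0.35,-0.284,0.02],"dr":[0,0,-38.6]},{"offset":[0.35,-0.284,0.02],"dr":[0,0,-38.6]},{"offset":[0.35,-0.284,0.02],"dr":[0,0,-38.6]},{"offset":[0.35,-0.284,0.02],"dr":[0,0,-38.6]},{"offset":[0.35,-0.284,0.02],"dr":[0,0,-38.6]},{"offset":[0.35,-0.284,0.02],"dr":[0,0,-38.6]},{"offset":[0.437,-0.595,0.022],"dr":[0,0,-38.6]},{"offset":[0.437,-0.595,0.022],"dr":[0,0,-38.6]},{"offset":[0.437,-0.595,0.022],"dr":[0,0,-38.6]},{"offset":[0.437,-0.595,0.022],"dr":[0,0,-38.6]},{"offset":[0.437,-0.595,0.022],"dr":[0,0,-38.6]},{"offset":[0.437,-0.595,0.022],"dr":[0,0,-38.6]},{"offset":[0.437,-0.595,0.022],"dr":[0,0,-38.6]},{"offset":[0.437,-0.595,0.022],"dr":[0,0,-38.6]},{"offset":[0.437,-0.595,0.022],"dr":[0,0,-38.6]},{"offset":[0.437,-0.595,0.022],"dr":[0,0,-38.6]}], gripper=-1)

```text
time_s: 1.77
position: [0.4315, 0.0756, 0.2004]
tcp_rot: [[0.611, 0.791, -0.0], [0.791, -0.611, 0.001], [0.001, -0.001, -1.0]]
force: [-1.3, 0.1, -0.1]
opening: 0.999
grasp_force: 0.0
```

```bash
python3 go.py 0.432 0.073 0.042 52
```

```text
t 1.77 pos [0.4315 0.0756 0.2004] yaw 52.31 open 0.999 gf 0.0
offset [-0.0018  0.0022  0.1584]
dr [-0.06 -0.03  0.31]
```

Call:
servo_tool(targets=[{"offset":[0,0,0.04]},{"offset":[0,0,0.08]},{"offset":[0,0,0.11]},{"offset":[0,0,0.135]},{"offset":[0,0,0.15]},{"offset":[0,0,0.158]},{"offset":[0,0,0.158]},{"offset":[0,0,0.158]},{"offset":[0,0,0.158]}])

```text
$.targets[0]: bad value
```

```bash
python3 go.py 0.432 0.073 0.042
python3 - <<'E'
from rig import viewer
import cv2,numpy as np
a=viewer.capture('top')['color'][:,:,::-1];b=viewer.capture('side')['color'][:,:,::-1]
cv2.imwrite('pics/g1.png',np.hstack([cv2.resize(a[230:430,200:400],(400,400)),cv2.resize(b[150:350,90:290],(400,400))]))
E
```

```text
t 1.77 pos [0.4315 0.0756 0.2004] yaw 52.31 open 0.999 gf 0.0
offset [-0.0018  0.0022  0.1584]
```

View pics/g1.png

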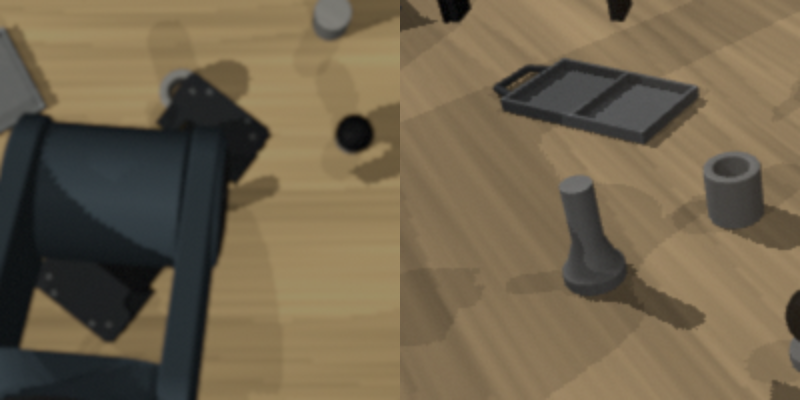

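The descent was refused because each row needs "dr", so the picture only shows the arm hovering over the nozzle, with the fingers at the top edge of the side crop. Repeating with "dr".

Call:
servo_tool(targets=[{"offset":[0,0,0.04],"dr":[0,0,0]},{"offset":[0,0,0.08],"dr":[0,0,0]},{"offset":[0,0,0.11],"dr":[0,0,0]},{"offset":[0,0,0.135],"dr":[0,0,0]},{"offset":[0,0,0.15],"dr":[0,0,0]},{"offset":[0,0,0.158],"dr":[0,0,0]},{"offset":[0,0,0.158],"dr":[0,0,0]},{"offset":[0,0,0.158],"dr":[0,0,0]},{"offset":[0,0,0.158],"dr":[0,0,0]}])

```text
time_s: 2.62
position: [0.4329, 0.0715, 0.0434]
tcp_rot: [[0.616, 0.787, 0.002], [0.787, -0.616, -0.0], [0.001, 0.002, -1.0]]
force: [-0.2, -0.1, -0.2]
opening: 1.001
grasp_force: 0.0
```

```bash
python3 go.py 0.432 0.073 0.042 52
python3 - <<'E'
from rig import viewer
import cv2,numpy as np
b=viewer.capture('side')['color'][:,:,::-1]
cv2.imwrite('pics/g2.png',cv2.resize(b[150:350,90:290],(500,500)))
E
```

```text
t 2.62 pos [0.4329 0.0715 0.0434] yaw 51.94 open 1.001 gf 0.0
offset [ 0.0006 -0.0016  0.0014]
dr [ 0.09 -0.06 -0.06]
```

View pics/g2.png

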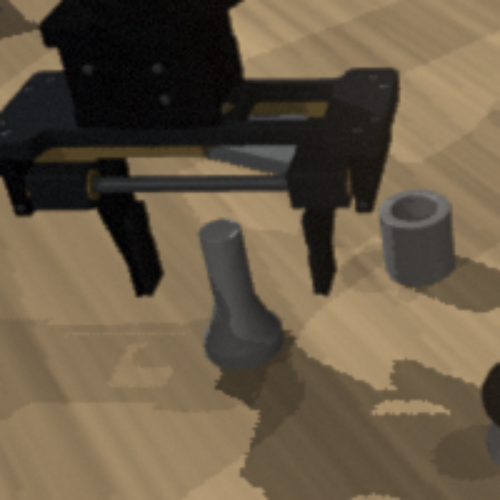

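The spout (about 235,290 in the crop) stands midway between the fingertips (145,290) and (320,290). Closing.

Call:
servo_tool(targets=[{"offset":[0,0,0],"dr":[0,0,0]},{"offset":[0,0,0],"dr":[0,0,0]},{"offset":[0,0,0],"dr":[0,0,0]},{"offset":[0,0,0],"dr":[0,0,0]},{"offset":[0,0,0],"dr":[0,0,0]},{"offset":[0,0,0],"dr":[0,0,0]},{"offset":[0,0,0],"dr":[0,0,0]},{"offset":[0,0,0],"dr":[0,0,0]},{"offset":[0,0,0],"dr":[0,0,0]},{"offset":[0,0,0],"dr":[0,0,0]},{"offset":[0,0,0],"dr":[0,0,0]},{"offset":[0,0,0],"dr":[0,0,0]}], gripper=1)

```text
time_s: 3.67
position: [0.4318, 0.0721, 0.0424]
tcp_rot: [[0.616, 0.788, -0.001], [0.788, -0.616, 0.0], [-0.0, -0.001, -1.0]]
force: [0.2, 0.0, -2.6]
opening: 0.236
grasp_force: 30.1
```

```bash
python3 go.py 0.479 -0.336 0.18
```

```text
t 3.67 pos [0.4318 0.0721 0.0424] yaw 52.0 open 0.236 gf 30.1
offset [-0.2926  0.2884 -0.1377]
```

Call:
servo_tool(targets=[{"offset":[0,0,-0.02],"dr":[0,0,0]},{"offset":[0,0,-0.055],"dr":[0,0,0]},{"offset":[0,0,-0.09],"dr":[0,0,0]},{"offset":[-0.015,0.015,-0.12],"dr":[0,0,0]},{"offset":[-0.036,0.036,-0.12],"dr":[0,0,0]},{"offset":[-0.06,0.06,-0.12],"dr":[0,0,0]},{"offset":[-0.085,0.084,-0.12],"dr":[0,0,0]},{"offset":[-0.11,0.108,-0.12],"dr":[0,0,0]},{"offset":[-0.135,0.133,-0.12],"dr":[0,0,0]},{"offset":[-0.16,0.158,-0.12],"dr":[0,0,0]},{"offset":[-0.185,0.182,-0.12],"dr":[0,0,0]},{"offset":[-0.21,0.207,-0.12],"dr":[0,0,0]},{"offset":[-0.235,0.231,-0.12],"dr":[0,0,0]},{"offset":[-0.258,0.254,-0.12],"dr":[0,0,0]},{"offset":[-0.275,0.271,-0.12],"dr":[0,0,0]},{"offset":[-0.286,0.282,-0.12],"dr":[0,0,0]},{"offset":[-0.293,0.289,-0.12],"dr":[0,0,0]},{"offset":[-0.293,0.289,-0.12],"dr":[0,0,0]},{"offset":[-0.293,0.289,-0.12],"dr":[0,0,0]}])

```text
time_s: 5.25
position: [0.4787, -0.3358, 0.1619]
tcp_rot: [[0.616, 0.788, -0.001], [0.788, -0.616, 0.002], [0.001, -0.002, -1.0]]
force: [0.3, 0.5, -3.1]
opening: 0.233
grasp_force: 30.1
```

```bash
python3 go.py 0.479 -0.336 0.046
python3 - <<'E'
from rig import viewer
import cv2,numpy as np
a=viewer.capture('top')['color'][:,:,::-1];b=viewer.capture('side')['color'][:,:,::-1]
cv2.imwrite('pics/g3.png',np.hstack([cv2.resize(a[220:420,380:580],(400,400)),cv2.resize(b[240:480,300:540],(400,400))]))
E
```

```text
t 5.25 pos [ 0.4787 -0.3358  0.1619] yaw 51.96 open 0.233 gf 30.1
offset [-0.      0.0006  0.1159]
```

View pics/g3.png

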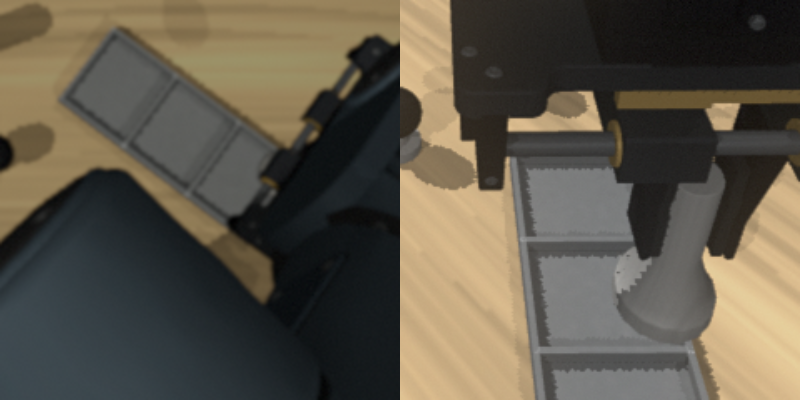

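The nozzle hangs upright in the grip over the tray, at side crop (665,260). Partition ends in the top crop are (178,77), (122,145), (238,122) and (190,192). I'll use them to check the tray centre.

Run:
```python
from h import *
T=load('top0')
P=[ray(T,380+u/2,220+v/2,.012)[:2] for u,v in((178,77),(122,145),(238,122),(190,192))]
print(np.round(P,4),np.mean(P,0), (P[2]+P[3]-P[0]-P[1])/2, [np.linalg.norm(P[0]-P[1]),np.linalg.norm(P[2]-P[3])])
```

```text
[[ 0.5831 -0.2751]
 [ 0.5165 -0.2173]
 [ 0.538  -0.3315]
 [ 0.4703 -0.2812]] [ 0.52698577 -0.27627438] [-0.04563012 -0.06013546] [np.float64(0.08816260007266948), np.float64(0.08431630811772604)]
```

Call:
servo_tool(targets=[{"offset":[0,0,0.03],"dr":[0,0,0]},{"offset":[0,0,0.06],"dr":[0,0,0]},{"offset":[0,0,0.085],"dr":[0,0,0]},{"offset":[0,0,0.1],"dr":[0,0,0]},{"offset":[0,0,0.108],"dr":[0,0,0]},{"offset":[0,0,0.112],"dr":[0,0,0]},{"offset":[0,0,0.115],"dr":[0,0,0]},{"offset":[0,0,0.116],"dr":[0,0,0]},{"offset":[0,0,0.116],"dr":[0,0,0]},{"offset":[0,0,0.116],"dr":[0,0,0]}])

```text
time_s: 6.18
position: [0.48, -0.3372, 0.0476]
tcp_rot: [[0.616, 0.788, 0.001], [0.788, -0.616, -0.001], [-0.0, 0.002, -1.0]]
force: [0.4, 1.1, -2.8]
opening: 0.236
grasp_force: 30.1
```

Call:
servo_tool(targets=[{"offset":[0,0,0.0005],"dr":[0,0,0]},{"offset":[0,0,0.001],"dr":[0,0,0]},{"offset":[0,0,0.001],"dr":[0,0,0]}])

```text
time_s: 6.43
position: [0.4795, -0.3369, 0.0459]
tcp_rot: [[0.616, 0.788, 0.0], [0.788, -0.616, -0.0], [-0.0, 0.001, -1.0]]
force: [-0.6, 0.4, -2.4]
opening: 0.238
grasp_force: 30.1
```

Near the floor. Releasing.

Call:
servo_tool(targets=[{"offset":[0,0,0],"dr":[0,0,0]},{"offset":[0,0,0],"dr":[0,0,0]},{"offset":[0,0,0],"dr":[0,0,0]},{"offset":[0,0,0],"dr":[0,0,0]},{"offset":[0,0,0],"dr":[0,0,0]},{"offset":[0,0,0],"dr":[0,0,0]},{"offset":[0,0,0],"dr":[0,0,0]},{"offset":[0,0,0],"dr":[0,0,0]},{"offset":[0,0,-0.03],"dr":[0,0,0]},{"offset":[0,0,-0.07],"dr":[0,0,0]},{"offset":[0,0,-0.11],"dr":[0,0,0]},{"offset":[0,0,-0.135],"dr":[0,0,0]},{"offset":[0,0,-0.135],"dr":[0,0,0]}], gripper=-1)

```text
time_s: 7.52
position: [0.4824, -0.3396, 0.1868]
tcp_rot: [[0.616, 0.788, 0.009], [0.788, -0.615, -0.009], [-0.002, 0.013, -1.0]]
force: [0.4, -0.2, 0.8]
opening: 0.994
grasp_force: 0.0
```

```bash
python3 go.py 0.6215 -0.071 0.032
```

```text
t 7.52 pos [ 0.4824 -0.3396  0.1868] yaw 52.01 open 0.994 gf 0.0
offset [ 0.2975 -0.0577  0.1536]
```

Call:
servo_tool(targets=[{"offset":[0.02,-0.003,0],"dr":[0,0,0]},{"offset":[0.055,-0.009,0],"dr":[0,0,0]},{"offset":[0.095,-0.016,0],"dr":[0,0,0]},{"offset":[0.135,-0.023,0],"dr":[0,0,0]},{"offset":[0.175,-0.03,0],"dr":[0,0,0]},{"offset":[0.215,-0.037,0],"dr":[0,0,0]},{"offset":[0.25,-0.043,0],"dr":[0,0,0]},{"offset":[0.28,-0.048,0],"dr":[0,0,0]},{"offset":[0.297,-0.051,0],"dr":[0,0,0]},{"offset":[0.297,-0.051,0.02],"dr":[0,0,0]},{"offset":[0.297,-0.051,0.05],"dr":[0,0,0]},{"offset":[0.297,-0.051,0.08],"dr":[0,0,0]},{"offset":[0.297,-0.051,0.11],"dr":[0,0,0]},{"offset":[0.297,-0.051,0.135],"dr":[0,0,0]},{"offset":[0.297,-0.051,0.146],"dr":[0,0,0]},{"offset":[0.297,-0.051,0.148],"dr":[0,0,0]},{"offset":[0.297,-0.051,0.148],"dr":[0,0,0]},{"offset":[0.297,-0.051,0.148],"dr":[0,0,0]}])

```text
time_s: 9.02
position: [0.6231, -0.0716, 0.0336]
tcp_rot: [[0.616, 0.788, 0.002], [0.788, -0.616, -0.001], [0.001, 0.002, -1.0]]
force: [-0.7, -0.0, 1.0]
opening: 1.001
grasp_force: 0.0
```

Call:
servo_tool(targets=[{"offset":[0,0,0],"dr":[0,0,0]},{"offset":[0,0,0],"dr":[0,0,0]},{"offset":[0,0,0],"dr":[0,0,0]},{"offset":[0,0,0],"dr":[0,0,0]},{"offset":[0,0,0],"dr":[0,0,0]},{"offset":[0,0,0],"dr":[0,0,0]},{"offset":[0,0,0],"dr":[0,0,0]},{"offset":[0,0,0],"dr":[0,0,0]},{"offset":[0,0,0],"dr":[0,0,0]},{"offset":[0,0,0],"dr":[0,0,0]}], gripper=1)

```text
time_s: 9.85
position: [0.6215, -0.071, 0.0324]
tcp_rot: [[0.616, 0.788, -0.001], [0.788, -0.616, 0.001], [-0.0, -0.001, -1.0]]
force: [-1.3, 0.7, 1.3]
opening: 0.405
grasp_force: 30.0
```

```bash
python3 go.py 0.527 -0.276 0.14
python3 - <<'E'
from rig import viewer
import cv2,numpy as np
a=viewer.capture('top')['color'][:,:,::-1];b=viewer.capture('side')['color'][:,:,::-1]
cv2.imwrite('pics/g4.png',np.hstack([cv2.resize(a[210:360,400:550],(400,400)),cv2.resize(b[160:400,230:470],(400,400))]))
E
```

```text
t 9.85 pos [ 0.6215 -0.071   0.0324] yaw 52.0 open 0.405 gf 30.0
offset [-0.2198  0.0516 -0.1076]
```

View pics/g4.png

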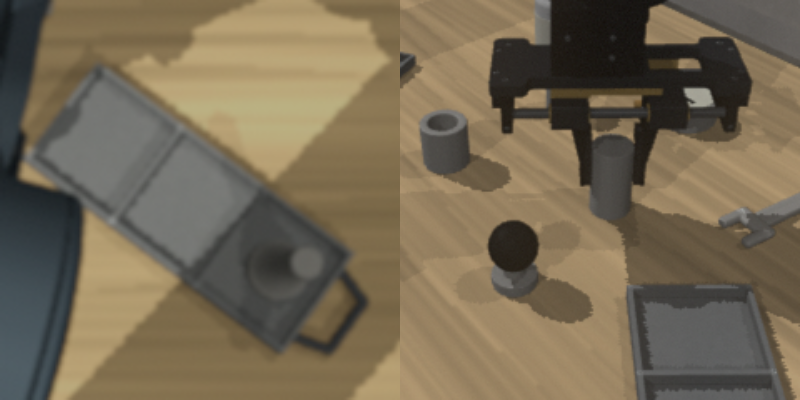

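The nozzle stands upright in the handle pocket (foot at crop (275,272)) and the tall post is gripped. Carrying the post to the middle pocket.

Call:
servo_tool(targets=[{"offset":[0,0,-0.02],"dr":[0,0,0]},{"offset":[0,0,-0.05],"dr":[0,0,0]},{"offset":[-0.01,0.002,-0.08],"dr":[0,0,0]},{"offset":[-0.035,0.008,-0.09],"dr":[0,0,0]},{"offset":[-0.065,0.015,-0.09],"dr":[0,0,0]},{"offset":[-0.095,0.022,-0.09],"dr":[0,0,0]},{"offset":[-0.125,0.03,-0.09],"dr":[0,0,0]},{"offset":[-0.155,0.037,-0.09],"dr":[0,0,0]},{"offset":[-0.185,0.044,-0.09],"dr":[0,0,0]},{"offset":[-0.207,0.049,-0.09],"dr":[0,0,0]},{"offset":[-0.22,0.052,-0.09],"dr":[0,0,0]},{"offset":[-0.22,0.052,-0.075],"dr":[0,0,0]},{"offset":[-0.22,0.052,-0.05],"dr":[0,0,0]},{"offset":[-0.22,0.052,-0.03],"dr":[0,0,0]},{"offset":[-0.22,0.052,-0.015],"dr":[0,0,0]},{"offset":[-0.22,0.052,-0.008],"dr":[0,0,0]},{"offset":[-0.22,0.052,-0.005],"dr":[0,0,0]},{"offset":[-0.22,0.052,-0.0035],"dr":[0,0,0]},{"offset":[-0.22,0.052,-0.0035],"dr":[0,0,0]},{"offset":[-0.22,0.052,-0.0035],"dr":[0,0,0]}])

```text
time_s: 11.62
position: [0.5283, -0.277, 0.037]
tcp_rot: [[0.616, 0.788, 0.002], [0.788, -0.616, -0.001], [0.0, 0.002, -1.0]]
force: [0.3, 0.3, -1.9]
opening: 0.404
grasp_force: 30.0
```

Call:
servo_tool(targets=[{"offset":[0,0,0],"dr":[0,0,0]},{"offset":[0,0,0],"dr":[0,0,0]},{"offset":[0,0,0],"dr":[0,0,0]},{"offset":[0,0,0],"dr":[0,0,0]},{"offset":[0,0,0],"dr":[0,0,0]},{"offset":[0,0,0],"dr":[0,0,0]},{"offset":[0,0,0],"dr":[0,0,0]},{"offset":[0,0,0],"dr":[0,0,0]},{"offset":[0,0,-0.03],"dr":[0,0,0]},{"offset":[0,0,-0.07],"dr":[0,0,0]},{"offset":[0,0,-0.11],"dr":[0,0,0]},{"offset":[0,0,-0.135],"dr":[0,0,0]},{"offset":[0,0,-0.135],"dr":[0,0,0]}], gripper=-1)

```text
time_s: 12.7
position: [0.531, -0.2791, 0.1774]
tcp_rot: [[0.616, 0.788, 0.01], [0.788, -0.616, -0.008], [0.0, 0.013, -1.0]]
force: [0.2, 0.9, -0.6]
opening: 1.004
grasp_force: 0.0
```

Call:
servo_tool(targets=[{"offset":[0.015,-0.01,0],"dr":[0,0,0]},{"offset":[0.04,-0.027,0],"dr":[0,0,0]},{"offset":[0.073,-0.05,0],"dr":[0,0,0]},{"offset":[0.106,-0.072,0],"dr":[0,0,0]},{"offset":[0.139,-0.095,0],"dr":[0,0,0]},{"offset":[0.172,-0.117,0],"dr":[0,0,0]},{"offset":[0.205,-0.14,0],"dr":[0,0,0]},{"offset":[0.238,-0.163,0],"dr":[0,0,0]},{"offset":[0.268,-0.183,0],"dr":[0,0,0]},{"offset":[0.285,-0.195,0],"dr":[0,0,0]},{"offset":[0.291,-0.199,0.01],"dr":[0,0,0]},{"offset":[0.291,-0.199,0.03],"dr":[0,0,0]},{"offset":[0.291,-0.199,0.06],"dr":[0,0,0]},{"offset":[0.291,-0.199,0.09],"dr":[0,0,0]},{"offset":[0.291,-0.199,0.12],"dr":[0,0,0]},{"offset":[0.291,-0.199,0.14],"dr":[0,0,0]},{"offset":[0.291,-0.199,0.148],"dr":[0,0,0]},{"offset":[0.291,-0.199,0.1495],"dr":[0,0,0]},{"offset":[0.291,-0.199,0.1495],"dr":[0,0,0]},{"offset":[0.291,-0.199,0.1495],"dr":[0,0,0]}])

```text
time_s: 14.37
position: [0.5508, 0.0747, 0.0223]
tcp_rot: [[0.616, 0.788, 0.002], [0.788, -0.616, -0.0], [0.001, 0.001, -1.0]]
force: [0.5, -0.5, 0.4]
opening: 1.0
grasp_force: 0.0
```

Call:
servo_tool(targets=[{"offset":[0,0,0],"dr":[0,0,0]},{"offset":[0,0,0],"dr":[0,0,0]},{"offset":[0,0,0],"dr":[0,0,0]},{"offset":[0,0,0],"dr":[0,0,0]},{"offset":[0,0,0],"dr":[0,0,0]},{"offset":[0,0,0],"dr":[0,0,0]},{"offset":[0,0,0],"dr":[0,0,0]},{"offset":[0,0,0],"dr":[0,0,0]},{"offset":[0,0,0],"dr":[0,0,0]},{"offset":[0,0,0],"dr":[0,0,0]}], gripper=1)

```text
time_s: 15.2
position: [0.5497, 0.0753, 0.0216]
tcp_rot: [[0.616, 0.788, -0.001], [0.788, -0.616, 0.0], [-0.0, -0.001, -1.0]]
force: [-1.2, 1.8, 1.6]
opening: 0.492
grasp_force: 30.0
```

```bash
python3 go.py
python3 - <<'E'
from rig import viewer
import cv2,numpy as np
a=viewer.capture('top')['color'][:,:,::-1];b=viewer.capture('side')['color'][:,:,::-1]
cv2.imwrite('pics/g5.png',np.hstack([cv2.resize(a[210:360,400:550],(400,400)),cv2.resize(b[160:480,170:490],(400,400))]))
E
```

```text
t 15.2 pos [0.5497 0.0753 0.0216] yaw 51.99 open 0.492 gf 30.0
```

View pics/g5.png

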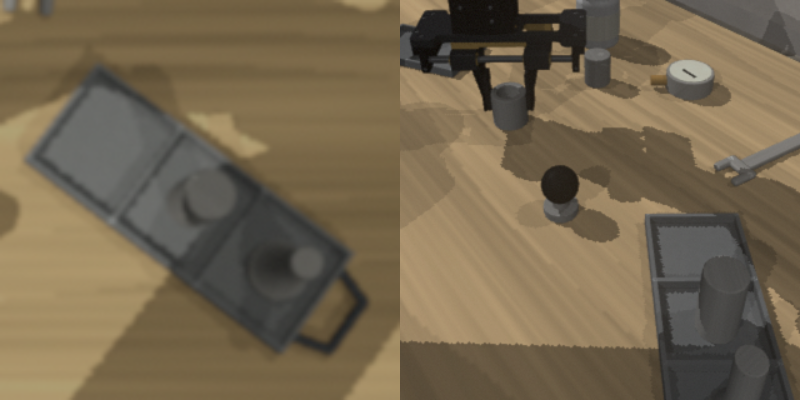

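The tall post stands in the middle pocket and the sleeve is gripped. Carrying the sleeve.

Call:
servo_tool(targets=[{"offset":[0,0,-0.02],"dr":[0,0,0]},{"offset":[0,0,-0.055],"dr":[0,0,0]},{"offset":[-0.01,0.009,-0.085],"dr":[0,0,0]},{"offset":[-0.032,0.03,-0.09],"dr":[0,0,0]},{"offset":[-0.06,0.056,-0.09],"dr":[0,0,0]},{"offset":[-0.088,0.082,-0.09],"dr":[0,0,0]},{"offset":[-0.116,0.108,-0.09],"dr":[0,0,0]},{"offset":[-0.144,0.134,-0.09],"dr":[0,0,0]},{"offset":[-0.172,0.16,-0.09],"dr":[0,0,0]},{"offset":[-0.196,0.182,-0.09],"dr":[0,0,0]},{"offset":[-0.21,0.195,-0.09],"dr":[0,0,0]},{"offset":[-0.2145,0.199,-0.085],"dr":[0,0,0]},{"offset":[-0.2145,0.199,-0.06],"dr":[0,0,0]},{"offset":[-0.2145,0.199,-0.035],"dr":[0,0,0]},{"offset":[-0.2145,0.199,-0.018],"dr":[0,0,0]},{"offset":[-0.2145,0.199,-0.009],"dr":[0,0,0]},{"offset":[-0.2145,0.199,-0.005],"dr":[0,0,0]},{"offset":[-0.2145,0.199,-0.0035],"dr":[0,0,0]},{"offset":[-0.2145,0.199,-0.0035],"dr":[0,0,0]},{"offset":[-0.2145,0.199,-0.0035],"dr":[0,0,0]}])

```text
time_s: 16.97
position: [0.5755, -0.2163, 0.0258]
tcp_rot: [[0.615, 0.788, 0.002], [0.788, -0.615, -0.001], [0.0, 0.002, -1.0]]
force: [-0.1, 0.2, -2.2]
opening: 0.494
grasp_force: 30.0
```

Call:
servo_tool(targets=[{"offset":[0,0,0],"dr":[0,0,0]},{"offset":[0,0,0],"dr":[0,0,0]},{"offset":[0,0,0],"dr":[0,0,0]},{"offset":[0,0,0],"dr":[0,0,0]},{"offset":[0,0,0],"dr":[0,0,0]},{"offset":[0,0,0],"dr":[0,0,0]},{"offset":[0,0,0],"dr":[0,0,0]},{"offset":[0,0,0],"dr":[0,0,0]},{"offset":[0,0,-0.03],"dr":[0,0,0]},{"offset":[0,0,-0.07],"dr":[0,0,0]},{"offset":[0,0,-0.11],"dr":[0,0,0]},{"offset":[0,0,-0.12],"dr":[0,0,0]},{"offset":[0,0,-0.12],"dr":[0,0,0]}], gripper=-1)

```text
time_s: 18.05
position: [0.5772, -0.2178, 0.1492]
tcp_rot: [[0.616, 0.788, 0.008], [0.788, -0.616, -0.005], [0.001, 0.009, -1.0]]
force: [0.6, 0.4, 0.5]
opening: 1.002
grasp_force: 0.0
```

Call:
servo_tool(targets=[{"offset":[0.01,-0.02,0],"dr":[0,0,0]},{"offset":[0.024,-0.054,0],"dr":[0,0,0]},{"offset":[0.04,-0.09,0],"dr":[0,0,0]},{"offset":[0.053,-0.119,0],"dr":[0,0,0]},{"offset":[0.0575,-0.13,0],"dr":[0,0,0]},{"offset":[0.0575,-0.13,0.01],"dr":[0,0,0]},{"offset":[0.0575,-0.13,0.035],"dr":[0,0,0]},{"offset":[0.0575,-0.13,0.065],"dr":[0,0,0]},{"offset":[0.0575,-0.13,0.095],"dr":[0,0,0]},{"offset":[0.0575,-0.13,0.115],"dr":[0,0,0]},{"offset":[0.0575,-0.13,0.125],"dr":[0,0,0]},{"offset":[0.0575,-0.13,0.1275],"dr":[0,0,0]},{"offset":[0.0575,-0.13,0.1275],"dr":[0,0,0]},{"offset":[0.0575,-0.13,0.1275],"dr":[0,0,0]}])

```text
time_s: 19.22
position: [0.5085, -0.0917, 0.0178]
tcp_rot: [[0.616, 0.788, 0.001], [0.788, -0.616, -0.001], [0.0, 0.001, -1.0]]
force: [0.4, -1.3, 0.8]
opening: 0.999
grasp_force: 0.0
```

Call:
servo_tool(targets=[{"offset":[0,0,0],"dr":[0,0,0]},{"offset":[0,0,0],"dr":[0,0,0]},{"offset":[0,0,0],"dr":[0,0,0]},{"offset":[0,0,0],"dr":[0,0,0]},{"offset":[0,0,0],"dr":[0,0,0]},{"offset":[0,0,0],"dr":[0,0,0]},{"offset":[0,0,0],"dr":[0,0,0]},{"offset":[0,0,0],"dr":[0,0,0]},{"offset":[0,0,0],"dr":[0,0,0]},{"offset":[0,0,0],"dr":[0,0,0]},{"offset":[0,0,0],"dr":[0,0,0]}], gripper=1)

```text
time_s: 20.13
position: [0.5074, -0.0908, 0.0175]
tcp_rot: [[0.616, 0.788, -0.001], [0.788, -0.616, 0.0], [-0.0, -0.001, -1.0]]
force: [-0.1, 0.3, 1.5]
opening: 0.419
grasp_force: 30.0
```

```bash
python3 go.py
python3 - <<'E'
from rig import viewer
import cv2,numpy as np
a=viewer.capture('top')['color'][:,:,::-1];b=viewer.capture('side')['color'][:,:,::-1]
cv2.imwrite('pics/g6.png',np.hstack([cv2.resize(a[210:360,400:550],(400,400)),cv2.resize(b[200:480,200:480],(400,400))]))
E
```

```text
t 20.13 pos [ 0.5074 -0.0908  0.0175] yaw 52.0 open 0.419 gf 30.0
```

View pics/g6.png

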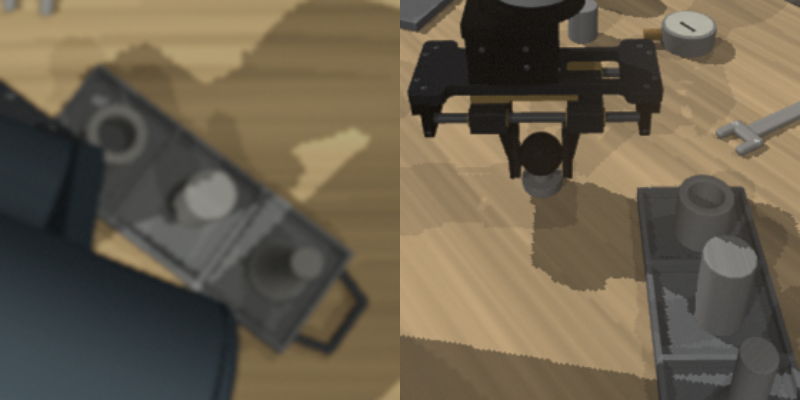

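The three-pocket tray has its nozzle, tall post and sleeve standing in order, and the ball is gripped. Carrying it over, turning 38°.

Call:
servo_tool(targets=[{"offset":[0,0,-0.01],"dr":[0,0,0]},{"offset":[0,0,-0.03],"dr":[0,0,0]},{"offset":[0,0,-0.055],"dr":[0,0,0]},{"offset":[0.005,-0.004,-0.075],"dr":[0,0,-1]},{"offset":[0.018,-0.013,-0.085],"dr":[0,0,-3]},{"offset":[0.038,-0.027,-0.09],"dr":[0,0,-5]},{"offset":[0.063,-0.045,-0.09],"dr":[0,0,-8]},{"offset":[0.09,-0.065,-0.09],"dr":[0,0,-11]},{"offset":[0.117,-0.085,-0.09],"dr":[0,0,-14]},{"offset":[0.144,-0.104,-0.09],"dr":[0,0,-17]},{"offset":[0.171,-0.124,-0.09],"dr":[0,0,-20]},{"offset":[0.198,-0.143,-0.09],"dr":[0,0,-23]},{"offset":[0.225,-0.163,-0.09],"dr":[0,0,-26]},{"offset":[0.252,-0.182,-0.09],"dr":[0,0,-29]},{"offset":[0.279,-0.202,-0.09],"dr":[0,0,-32]},{"offset":[0.304,-0.22,-0.09],"dr":[0,0,-34]},{"offset":[0.324,-0.234,-0.09],"dr":[0,0,-36]},{"offset":[0.337,-0.244,-0.09],"dr":[0,0,-38]},{"offset":[0.3435,-0.248,-0.09],"dr":[0,0,-38]},{"offset":[0.3435,-0.248,-0.09],"dr":[0,0,-38]}])

```text
time_s: 21.9
position: [0.5237, 0.3339, 0.1077]
tcp_rot: [[-0.001, 1.0, 0.001], [1.0, 0.001, 0.0], [0.0, 0.001, -1.0]]
force: [0.1, -0.3, -1.3]
opening: 0.423
grasp_force: 30.0
```

Call:
servo_tool(targets=[{"offset":[0,0,0],"dr":[0,0,0]},{"offset":[0,0,0.015],"dr":[0,0,0]}])

```text
time_s: 22.07
position: [0.5257, 0.3319, 0.095]
tcp_rot: [[0.001, 1.0, 0.005], [1.0, -0.001, 0.001], [0.001, 0.005, -1.0]]
force: [0.3, -0.2, -2.4]
opening: 0.419
grasp_force: 30.0
```

```bash
python3 go.py
python3 - <<'E'
from rig import viewer
from h import *
a=viewer.capture('top')['color'][:,:,::-1];b=viewer.capture('side')['color'][:,:,::-1]
cv2.imwrite('pics/g7.png',np.hstack([cv2.resize(a[210:360,100:250],(400,400)),cv2.resize(b[110:270,90:250],(400,400))]))
E
```

```text
t 22.07 pos [0.5257 0.3319 0.095 ] yaw 89.92 open 0.419 gf 30.0
```

View pics/g7.png

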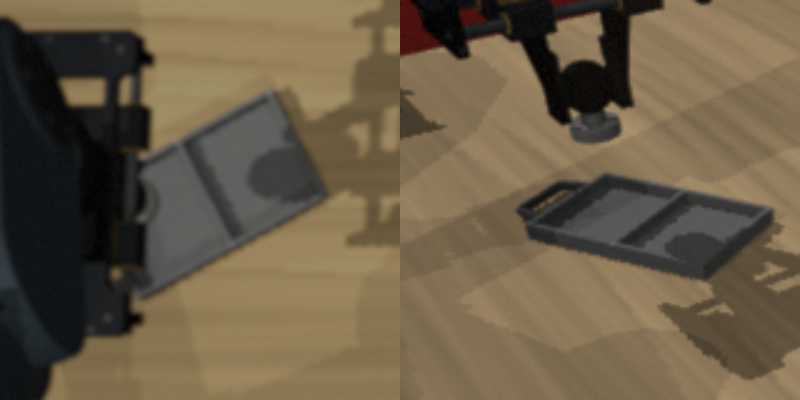

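The ball hangs upright over the tray. The partition ends in the top crop, (183,145) and (235,243), let me check this tray's centre.

Run:
```python
from h import *
T,S=load('top0'),load('side0')
P=[ray(T,100+u*.375,210+v*.375,.012)[:2] for u,v in((183,145),(235,243))]
print(P,np.mean(P,0)); Q=[ray(S,90+u*.4,110+v*.4,.012)[:2] for u,v in((686,192),(622-0,243))] if 0 else [ray(S,90+(u-400)*.4,110+v*.4,.012)[:2] for u,v in((686,192),(625,243))]
print(Q,np.mean(Q,0))
```

```text
[array([0.57699003, 0.31775192]), array([0.50403424, 0.27668514])] [0.54051213 0.29721853]
[array([0.57989421, 0.3211321 ]), array([0.51025446, 0.27684535])] [0.54507433 0.29898873]
```

The tray centre is confirmed to within 2 mm. Lowering and releasing.

Call:
servo_tool(targets=[{"offset":[0,-0.0,0.02],"dr":[0,0,0]},{"offset":[-0.001,0,0.04],"dr":[0,0,0]},{"offset":[-0.001,0,0.055],"dr":[0,0,0]},{"offset":[-0.001,0,0.064],"dr":[0,0,0]},{"offset":[-0.001,0,0.069],"dr":[0,0,0]},{"offset":[-0.001,0,0.0715],"dr":[0,0,0]},{"offset":[-0.001,0,0.0715],"dr":[0,0,0]},{"offset":[-0.001,0,0.0715],"dr":[0,0,0]},{"offset":[-0.001,0,0.0715],"dr":[0,0,0]}])

```text
time_s: 22.92
position: [0.5244, 0.3316, 0.022]
tcp_rot: [[0.0, 1.0, 0.002], [1.0, -0.0, 0.001], [0.001, 0.002, -1.0]]
force: [0.3, 0.4, -1.3]
opening: 0.42
grasp_force: 30.0
```

Call:
servo_tool(targets=[{"offset":[0,0,0],"dr":[0,0,0]},{"offset":[0,0,0],"dr":[0,0,0]},{"offset":[0,0,0],"dr":[0,0,0]},{"offset":[0,0,0],"dr":[0,0,0]},{"offset":[0,0,0],"dr":[0,0,0]},{"offset":[0,0,0],"dr":[0,0,0]},{"offset":[0,0,0],"dr":[0,0,0]},{"offset":[0,0,0],"dr":[0,0,0]},{"offset":[0,0,-0.03],"dr":[0,0,0]},{"offset":[0,0,-0.07],"dr":[0,0,0]},{"offset":[0,0,-0.11],"dr":[0,0,0]},{"offset":[0,0,-0.15],"dr":[0,0,0]},{"offset":[0,0,-0.16],"dr":[0,0,0]},{"offset":[0,0,-0.16],"dr":[0,0,0]}], gripper=-1)

```text
time_s: 24.08
position: [0.5263, 0.3325, 0.1856]
tcp_rot: [[-0.0, 1.0, 0.009], [1.0, 0.0, 0.004], [0.004, 0.009, -1.0]]
force: [0.7, -0.1, 0.2]
opening: 1.0
grasp_force: 0.0
```

```bash
python3 go.py 0.692 0.0765 0.021 90
```

```text
t 24.08 pos [0.5263 0.3325 0.1856] yaw 90.01 open 1.0 gf 0.0
offset [-0.2566  0.1642  0.1651]
dr [ 0.5  -0.21  0.  ]
```

Call:
servo_tool(targets=[{"offset":[-0.015,0.01,0],"dr":[0,0,0]},{"offset":[-0.04,0.027,0],"dr":[0,0,0]},{"offset":[-0.072,0.048,0],"dr":[0,0,0]},{"offset":[-0.104,0.069,0],"dr":[0,0,0]},{"offset":[-0.136,0.09,0],"dr":[0,0,0]},{"offset":[-0.168,0.111,0],"dr":[0,0,0]},{"offset":[-0.2,0.132,0],"dr":[0,0,0]},{"offset":[-0.23,0.152,0],"dr":[0,0,0]},{"offset":[-0.2485,0.164,0],"dr":[0,0,0]},{"offset":[-0.2555,0.169,0],"dr":[0,0,0]},{"offset":[-0.2555,0.169,0.02],"dr":[0,0,0]},{"offset":[-0.2555,0.169,0.05],"dr":[0,0,0]},{"offset":[-0.2555,0.169,0.08],"dr":[0,0,0]},{"offset":[-0.2555,0.169,0.11],"dr":[0,0,0]},{"offset":[-0.2555,0.169,0.135],"dr":[0,0,0]},{"offset":[-0.2555,0.169,0.15],"dr":[0,0,0]},{"offset":[-0.2555,0.169,0.157],"dr":[0,0,0]},{"offset":[-0.2555,0.169,0.1585],"dr":[0,0,0]},{"offset":[-0.2555,0.169,0.1585],"dr":[0,0,0]},{"offset":[-0.2555,0.169,0.1585],"dr":[0,0,0]}])

```text
time_s: 25.75
position: [0.694, 0.076, 0.0241]
tcp_rot: [[-0.0, 1.0, 0.003], [1.0, 0.0, -0.0], [-0.0, 0.003, -1.0]]
force: [0.7, 0.1, 0.3]
opening: 1.002
grasp_force: 0.0
```

Call:
servo_tool(targets=[{"offset":[0,0,0],"dr":[0,0,0]},{"offset":[0,0,0],"dr":[0,0,0]},{"offset":[0,0,0],"dr":[0,0,0]},{"offset":[0,0,0],"dr":[0,0,0]},{"offset":[0,0,0],"dr":[0,0,0]},{"offset":[0,0,0],"dr":[0,0,0]},{"offset":[0,0,0],"dr":[0,0,0]},{"offset":[0,0,0],"dr":[0,0,0]},{"offset":[0,0,0],"dr":[0,0,0]},{"offset":[0,0,0],"dr":[0,0,0]},{"offset":[0,0,0],"dr":[0,0,0]}], gripper=1)

```text
time_s: 26.67
position: [0.692, 0.0758, 0.0224]
tcp_rot: [[0.0, 1.0, -0.002], [1.0, -0.0, -0.0], [-0.0, -0.002, -1.0]]
force: [-2.1, 0.4, 1.3]
opening: 0.403
grasp_force: 30.0
```

```bash
python3 go.py 0.559 0.265 0.11 90
python3 - <<'E'
from rig import viewer
from h import *
a=viewer.capture('top')['color'][:,:,::-1];b=viewer.capture('side')['color'][:,:,::-1]
cv2.imwrite('pics/g8.png',np.hstack([cv2.resize(a[210:360,100:250],(400,400)),cv2.resize(b[110:330,130:350],(400,400))]))
E
```

```text
t 26.67 pos [0.692  0.0758 0.0224] yaw 90.0 open 0.403 gf 30.0
offset [ 0.1892 -0.1331 -0.0873]
dr [-0.1  0.  -0. ]
```

View pics/g8.png

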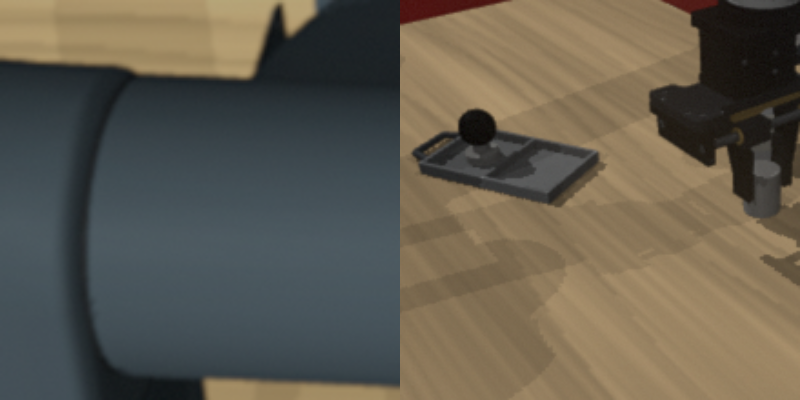

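The ball stands upright in its pocket and the short post is gripped. Carrying the post.

Call:
servo_tool(targets=[{"offset":[0,0,-0.02],"dr":[0,0,0]},{"offset":[0,0,-0.055],"dr":[0,0,0]},{"offset":[0,0,-0.085],"dr":[0,0,0]},{"offset":[0.01,-0.007,-0.1],"dr":[0,0,0]},{"offset":[0.032,-0.023,-0.1],"dr":[0,0,0]},{"offset":[0.06,-0.043,-0.1],"dr":[0,0,0]},{"offset":[0.09,-0.064,-0.1],"dr":[0,0,0]},{"offset":[0.12,-0.085,-0.1],"dr":[0,0,0]},{"offset":[0.15,-0.106,-0.1],"dr":[0,0,0]},{"offset":[0.175,-0.123,-0.1],"dr":[0,0,0]},{"offset":[0.188,-0.133,-0.1],"dr":[0,0,0]},{"offset":[0.188,-0.133,-0.085],"dr":[0,0,0]},{"offset":[0.188,-0.133,-0.06],"dr":[0,0,0]},{"offset":[0.188,-0.133,-0.035],"dr":[0,0,0]},{"offset":[0.188,-0.133,-0.018],"dr":[0,0,0]},{"offset":[0.188,-0.133,-0.009],"dr":[0,0,0]},{"offset":[0.188,-0.133,-0.005],"dr":[0,0,0]},{"offset":[0.188,-0.133,-0.0035],"dr":[0,0,0]},{"offset":[0.188,-0.133,-0.0035],"dr":[0,0,0]},{"offset":[0.188,-0.133,-0.0035],"dr":[0,0,0]}])

```text
time_s: 28.43
position: [0.5609, 0.264, 0.0271]
tcp_rot: [[0.0, 1.0, 0.002], [1.0, -0.0, 0.001], [0.001, 0.002, -1.0]]
force: [0.6, -0.0, -1.8]
opening: 0.402
grasp_force: 30.0
```

Call:
servo_tool(targets=[{"offset":[0,0,0],"dr":[0,0,0]},{"offset":[0,0,0],"dr":[0,0,0]},{"offset":[0,0,0],"dr":[0,0,0]},{"offset":[0,0,0],"dr":[0,0,0]},{"offset":[0,0,0],"dr":[0,0,0]},{"offset":[0,0,0],"dr":[0,0,0]},{"offset":[0,0,0],"dr":[0,0,0]},{"offset":[0,0,0],"dr":[0,0,0]},{"offset":[0,0,-0.03],"dr":[0,0,0]},{"offset":[0,0,-0.07],"dr":[0,0,0]},{"offset":[0,0,-0.11],"dr":[0,0,0]},{"offset":[0,0,-0.15],"dr":[0,0,0]},{"offset":[-0.04,0,-0.18],"dr":[0,0,0]},{"offset":[-0.08,-0.02,-0.18],"dr":[0,0,0]},{"offset":[-0.12,-0.04,-0.18],"dr":[0,0,0]},{"offset":[-0.16,-0.06,-0.18],"dr":[0,0,0]},{"offset":[-0.2,-0.08,-0.18],"dr":[0,0,0]},{"offset":[-0.23,-0.09,-0.18],"dr":[0,0,0]},{"offset":[-0.25,-0.09,-0.18],"dr":[0,0,0]},{"offset":[-0.25,-0.09,-0.18],"dr":[0,0,0]}], gripper=-1)

```text
time_s: 30.1
position: [0.4688, 0.0097, 0.2063]
tcp_rot: [[0.005, 1.0, -0.0], [1.0, -0.005, -0.002], [-0.002, -0.0, -1.0]]
force: [0.5, -0.0, 0.3]
opening: 1.001
grasp_force: 0.0
```

Run:
```python
from rig import viewer
from h import *
a=viewer.capture('top')['color'][:,:,::-1];b=viewer.capture('side')['color'][:,:,::-1]
cv2.imwrite('pics/g9.png',np.hstack([cv2.resize(a[100:400,90:550],(460,300)),cv2.resize(b,(340,300))]))
```

```text
(no output)
```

View pics/g9.png

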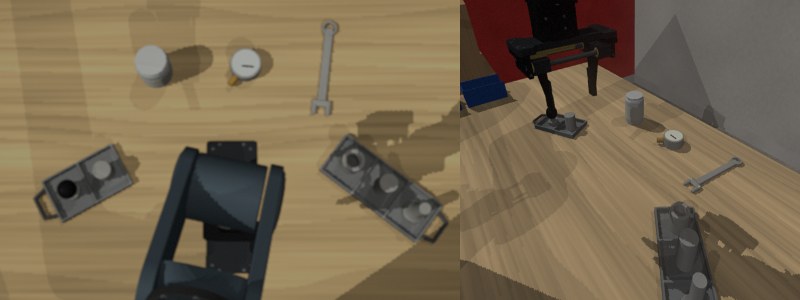

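All five parts stand upright in the right pockets: ball (67,189) and short post (100,170) in the left tray, sleeve, tall post and nozzle in the right one, with the nozzle next to its handle. The gauge, spanner and can are undisturbed, and the arm is clear.

```bash
python3 -c "
from rig import ticket;print(ticket.hand_in())"
```

```text
the job is handed in; nothing more can be done
None
```

Both kits are made up and the job is handed in at about 30 s of the 128 s allowed; the last pictures show all five parts upright in their assigned pockets and the gauge, spanner and grease can where they were, though the hand-in returned no verdict.

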